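Snap the dicing insert onto the posts of a vegetable dicer

ROBOT

A 6-joint arm with a two-finger parallel gripper is mounted at the origin on a cart in front of the work surface, level with it; the furniture and walls round the work are solid. World frame = base frame: x ahead of the robot, y to its left, z up, the work surface at z = 0. Lengths are in m, angles in rad, forces in N, time in s.
With the tool pointing down it reaches from about 0.375 to 0.9 m from the base axis. Payload 3.1 kg.
Tool frame: the origin (TCP) lies at the centre of the arm's flange, where the gripper is bolted on; the fingertips stand robot.tip_extent ahead of it and the grasp point (between the pads) lies 164 mm ahead of it (robot.tip_extent is the distance from the TCP to the fingertips, in m); z points along the fingers, y is the line along which they close (so a half turn about z gives the same grasp; the last joint's range is limited). The gripper opens to 87 mm and grips with 3 to 60 N. Pads are 19 mm wide; open, the fingers measure 117 mm over their backs; the gripper's body (75 mm by 190 mm) begins 51 mm behind the grasp point.
Start: joints at [1.071, 0.527, 1.433, -0, 1.181, -0.178], TCP at [0.198, 0.593, 0.405] pointing down, gripper open.
Joint ranges: [-3.08, 3.08], [-0.75, 2.2], [0.22, 2.44], [-1.43, 4.57], [0, 2.65], [-2.85, 2.85]. Speed limits (rad/s): [2.79, 2.79, 3.14, 3.14, 3.14, 3.14].

INTERFACE

Orientations are given as a unit quaternion [x, y, z, w].
In Python, from rig import get_obs, camera, hand_in, cut_out, robot gives the robot as it stands.
- The arm moves only by the tool step_arm, never from a script. Its argument "rows" is a list of rows, each a list of 6 numbers: the shift along the world's x, y, z in m, then the turn, a rotation vector about the world's x, y, z in degrees. A call has 1 to 12 rows; each row shifts and turns the commanded pose from where the row before left it; what a row does not reach is not made up. A row lasts 1/8 s, in which the tool goes at most 62.5 mm and 10.7 degrees, less where a joint would pass 70% of its speed; a pose out of reach is approached as far as the arm can. A call is refused whole if a number of a shift passes 0.0625 or a number of a turn 10.7, either way. A call with a gripper value outside its range is refused whole. "jaw" is the finger opening in m, from 0 to 0.087, set as the call begins (left out, the last holds). The fingers move at their own pace and stop on an object; "squeeze" is the grip in N (left out, the last holds). Time passes only in rows, so rows that do not move let the fingers close. It gives the time, the measured TCP pose, the force, the opening and the grip force at its end, in the units of the state.
- get_obs(): the state, without advancing time (a new reading comes with each control period).
- camera(name): name is "side" or "top"; returns a dict with "pixels" (384x512x3 uint8, blue, green, red), "depth" (384x512 float32, m along the optical axis (not along the pixel's ray), 0 where there is no reading), "fov_y" (degrees; the focal length in pixels is half the picture's height over the tangent of half this angle, whatever the lens; pixels are square), "cx", "cy" (the principal point, pixels), "k1" (the pictures are not rectified: a ray, as slopes to the right and down, at radius r is drawn at 1 + k1 r^2 times it, then the intrinsics apply), "extrinsics" (4x4, takes a point from camera to world coordinates). Camera axes: x right, y up, looking along -z (the intrinsics and any distortion apply to the point x, -y, -z); pixel columns grow to the right and rows downward; lengths in m; the calibration is good to about 2 mm. A picture is of the moment at which its call begins.
- hand_in(): hands the job in; it is judged then, once.
Trained networks look in the newest picture that a camera, given by its name, has taken for a name from the list of things; names that differ only in an ending like _2 or _b are one class to them, and where a whole thing is asked for, a point or a joint stands for the part that bears it (a point fixed in the world has none). Each returns a list of dicts, best first, with "confidence" (0 to 1); they miss things now and then, are a little off and sometimes report something else, mostly with a low value. They report only what shows in the picture. A call takes as long as a camera call.
- cut_out(label, camera): "region" (384x512 bool, what is visible of it) and "extent" ([centre column, centre row, width, height] in pixels, round what is visible of it).
The state is a dict: "time": time; "q": joint angles; "joint_velocities": joint speeds; "joint_torque": joint torques, N m; "position": TCP position; "tool_rot": TCP orientation; "ft_force": force on the tool from outside, world axes, zero at the start; "moment": the same for the moment, N m; "grip_width": finger opening in m; "grip_force": force on a finger pad.
Only numpy, scipy, OpenCV 4.12 (cv2) and the standard library are available. Lean on these libraries where they do the work, as an engineer would, in place of code of your own. Each camera call takes 0.05 s, during which the arm holds its last target. There are 200 camera calls.

TASK

Fit the dicing insert (the loose grey frame with the crossed blades) to the vegetable dicer: lift it by its collar, lay it collar up with its three holes over the tips of the dicer's three barbed posts and let go, then press it down with closed fingertips, beside one hole after the other to keep the force low, until every post has clicked through and the frame sits fully home on all three bosses. Feel for each click and never press with more than about 20 newtons, for the plastic cracks if it is forced, and leave the other things where they are.

Things in the scene. Friction and masses are not known exactly. Their poses are not given: they have to be found in the camera images.
- dicing_insert: the dicing insert, a grey plastic frame lying flat: flange 140 (its x) x 104 (its y) x 5 mm with three 11 mm square holes, two at its +x end and one at its -x end; a collar 66 (x) x 48 (y) mm outside, centred at x = +3 mm, rises to 23 mm above the underside, with crossed steel blades inside. Grip across the collar, along y. 0.14 kg. Origin: centre of the flange's underside, z up
- dicing_insert_hole0 (a point): centre of a hole of the two-hole end, at the underside, x = 58, y = 42 mm from the insert's origin; goes over dicer_post0. Press for it on the ribbed thumb rest at x = 57, y = 23 mm (between the two holes)
- dicing_insert_hole1 (a point): centre of the other hole of the two-hole end, at the underside, x = 58, y = -42 mm; goes over dicer_post1. Its thumb rest: x = 57, y = -23 mm
- dicing_insert_hole2 (a point): centre of the single hole, at the underside, x = -60, y = 0 mm; goes over dicer_post2. Its thumb rest: x = -43, y = 0, in the 26 mm between the collar and the post's head
- dicer: the vegetable dicer: clear box with a white deck 196 (its x) x 134 (its y) mm, deck top 70 mm above its origin, firmly stuck to the worktop by a black suction base. The base squashes differently each time, so the deck and its posts really stand up to 6 mm higher or lower than nominal; the poses of dicer, dicer_seat and the posts do not show this. Origin: centre of the base, on the worktop
- dicer_seat (a point): where the origin of the seated insert comes to lie: nominal height of the three bosses' tops, 74 mm above the dicer's origin (truly up to 6 mm off, see dicer). A laid-on insert rests on the posts' tapers 12 to 13 mm above the bosses; a post clicks at 5 to 11 N on it, when its hole is about 8 mm above the boss, then the hole drops nearly free onto the rigid boss and keeps up to 1 mm of play
- dicer_post0 (a point): foot of one post at the boss's top (nominal height), x = 58, y = 42 mm from dicer_seat. Post: shank 8 x 9 mm, 5.6 mm high, then a split arrow head, 16 mm across its two barbs (8 mm above the boss) and 8 mm the other way, tapering to 4 x 5 mm at the tip (18 mm above the boss). Its halves spring inward in the hole and snap out above the flange. The barbs point along x
- dicer_post1 (a point): foot of the second such post, x = 58, y = -42 mm from dicer_seat; its barbs point along x
- dicer_post2 (a point): foot of the third such post, x = -60, y = 0 mm from dicer_seat; its barbs point along y
- slicing_insert: the other insert of the set, same frame but with parallel blades only; to be left alone. Lies behind the work; origin at the centre of its underside
- garlic: a garlic bulb, 56 mm, loose on the worktop; origin at the centre of its underside
- salt_shaker: a glass salt shaker, 44 mm wide and 90 mm high, loose behind the dicer; origin at the centre of its underside

How it is judged:
On the way, in this order (a step that is already met when the one before it is completed fails the run):
1. the dicing insert has been lifted clear of the worktop (height (world z) of dicing_insert above 0.04 m), for 0.1 s.
2. the insert has been laid over the three posts, each tip in its hole, and let go (horizontal distance between dicing_insert_hole0 and boss0 below 0.003 m and horizontal distance between dicing_insert_hole1 and boss1 below 0.003 m and horizontal distance between dicing_insert_hole2 and boss2 below 0.003 m and angle between dicing_insert's own z axis and vertical below 0.15 rad and distance between dicing_insert_hole0 and boss0 below 0.018 m and distance between dicing_insert_hole1 and boss1 below 0.018 m and distance between dicing_insert_hole2 and boss2 below 0.018 m and contact force between the fingers and dicing_insert below 0.1 N), for 0.1 s.
At the end, for the whole second after the job is handed in: all three holes of the dicing insert are within 2 mm of the tops of the dicer's bosses, below the barbs (collar up, each hole centred on its post within 3 mm), and the insert is at rest and let go (horizontal distance between dicing_insert_hole0 and boss0 below 0.003 m and horizontal distance between dicing_insert_hole1 and boss1 below 0.003 m and horizontal distance between dicing_insert_hole2 and boss2 below 0.003 m and angle between dicing_insert's own z axis and vertical below 0.15 rad and distance between dicing_insert_hole0 and boss0 below 0.0044 m and distance between dicing_insert_hole1 and boss1 below 0.0044 m and distance between dicing_insert_hole2 and boss2 below 0.0044 m and linear speed of dicing_insert below 0.01 m/s and contact force between the fingers and dicing_insert below 0.1 N); the robot touches nothing.
It fails at once if the fingers push on the insert with more than 25 N while it is being pressed onto the posts (a hole pushed 3 mm or more below where it was laid on) (contact force between the fingers and dicing_insert above 25 N and (distance between dicing_insert_hole0 and boss0 below 0.0115 m or distance between dicing_insert_hole1 and boss1 below 0.0115 m or distance between dicing_insert_hole2 and boss2 below 0.0115 m)).
It fails at once if a bystander is displaced by more than 30 mm (distance of any of slicing_insert, garlic, salt_shaker from where it was at the start of the episode above 0.03 m).
It also fails if it takes over 72 s, if anything falls off the work surface, if the arm or the gripper's body presses on something with over 40 N, if the wrist force passes 120 N, or if a joint passes its speed limit or range.

## Working session

There is one attempt and no reset: what is moved stays moved. The work goes in short steps, Python scripts to look and compute and a tool call to move; the robot and the scene stay as the last step left them, time stands still between calls to the robot, and variables do not carry over. Pictures are saved under pics/ and viewed, at most 10 in all, crops included, and the job is handed in when it is done.

Besides the shell and the picture viewer there is one more tool, called after ">>>" by a JSON object that holds its "method" and its "body", one argument or row to a line. step_arm: Moves the arm, as the interface text tells. Its arguments: {"type":"object","properties":{"rows":{"type":"array"},"jaw":{"type":"number"},"squeeze":{"type":"number"}},"required":["rows"]}

```bash
mkdir -p pics; ls
cat > h.py <<'E'
import numpy as np, cv2
from rig import get_obs, camera, hand_in, cut_out, robot
def cloud(c):
    h,w=c["depth"].shape; f=h/2/np.tan(np.radians(c["fov_y"])/2)
    K=np.array([[f,0,c["cx"]],[0,f,c["cy"]],[0,0,1]])
    u,v=np.meshgrid(np.arange(w),np.arange(h))
    p=np.stack([u,v],-1).reshape(-1,1,2).astype(np.float64)
    n=(p[:,0]-[c["cx"],c["cy"]])/f; s=n.copy()
    for _ in range(20): s=n/(1+c["k1"]*(s**2).sum(1,keepdims=True))
    d=c["depth"].reshape(-1,1).astype(float)
    P=np.c_[s[:,:1]*d,-s[:,1:]*d,-d]
    E=np.array(c["extrinsics"]); return (P@E[:3,:3].T+E[:3,3]).reshape(h,w,3)
E
python3 - <<'E'
from h import *
o=get_obs(); print(o, robot.tip_extent)
for n in ("top","side"):
    c=camera(n); P=cloud(c); np.savez(n+".npz",P=P,px=c["pixels"],d=c["depth"])
    print(n,c["fov_y"],c["k1"],np.array(c["extrinsics"]).round(3).tolist())
    cv2.imwrite(f"pics/{n}0.png",c["pixels"])
    for l in ["dicing_insert","dicer","slicing_insert","garlic","salt_shaker"]:
        for r in cut_out(l,n)[:2]:
            m=r["region"]&(c["depth"]>0); q=P[m]
            print(l,round(r["confidence"],2),np.round(r["extent"]),q.shape[0],np.median(q,0).round(3),np.percentile(q,2,axis=0).round(3),np.percentile(q,98,axis=0).round(3))
E
```

```text
pics
{'time': 0.0, 'q': array([ 1.07052540e+00,  5.28430824e-01,  1.43391707e+00, -1.83705467e-05,
        1.18138082e+00, -1.78485238e-01]), 'joint_velocities': array([ 0.00053284,  0.00160252,  0.00116252, -0.0014776 ,  0.0009819 ,
        0.00065727]), 'joint_torque': array([ 3.59938786e-04, -4.40048790e+01, -1.76591098e+01,  6.32429682e-02,
        5.83413674e-02, -1.78048581e-04]), 'position': array([0.19745652, 0.59261707, 0.40378823]), 'tool_rot': array([ 1.60196041e-01,  9.87084641e-01, -1.00994213e-03, -3.47539604e-04]), 'ft_force': array([ 0.01660529, -0.51413053,  0.72831245]), 'moment': array([-0.05740328, -0.00774063, -0.00231546]), 'grip_force': 0.0, 'grip_width': 0.08701679546525685} 0.1822
top 48.019210694998456 -0.06529751303744069 [[0.017, 0.988, -0.155, 0.423], [-1.0, 0.02, 0.02, 0.297], [0.023, 0.154, 0.988, 0.904], [0.0, 0.0, 0.0, 1.0]]
dicing_insert 0.58 [202. 241.  68.  80.] 2722 [0.45  0.388 0.006] [0.382 0.332 0.002] [0.522 0.448 0.024]
dicer 0.66 [321. 168. 104. 118.] 6935 [0.593 0.154 0.07 ] [0.494 0.072 0.014] [0.692 0.241 0.075]
slicing_insert 0.9 [195. 1
[... 471 characters left out ...]
 [0.739 0.331 0.091]
side 42.97242588879036 -0.08223041571748803 [[-0.993, 0.085, -0.083, 0.477], [-0.117, -0.596, 0.794, 0.969], [0.018, 0.798, 0.602, 0.581], [0.0, 0.0, 0.0, 1.0]]
dicing_insert 0.9 [300. 260. 102.  68.] 4053 [0.451 0.401 0.006] [0.382 0.33  0.001] [0.522 0.452 0.024]
slicing_insert 0.88 [188. 259.  67.  45.] 2404 [0.637 0.407 0.007] [0.58  0.359 0.002] [0.697 0.457 0.024]
slicing_insert 0.36 [234. 158. 114.  75.] 6278 [0.589 0.186 0.069] [0.487 0.078 0.011] [0.693 0.25  0.078]
garlic 0.6 [326. 193.  33.  29.] 653 [0.41  0.248 0.033] [0.385 0.161 0.   ] [0.434 0.262 0.052]
salt_shaker 0.86 [160. 200.  11.  47.] 406 [0.703 0.324 0.042] [0.696 0.31  0.006] [0.711 0.332 0.087]
```

Run:
```python
import numpy as np,cv2
t=np.load("top.npz")["px"]; s=np.load("side.npz")["px"]
a=cv2.resize(t[80:310,150:400],None,fx=2.4,fy=2.4,interpolation=cv2.INTER_CUBIC); cv2.imwrite("pics/a.png",a)
a=cv2.resize(s[100:310,120:380],None,fx=2.8,fy=2.8,interpolation=cv2.INTER_CUBIC); cv2.imwrite("pics/b.png",a)
```

```text
(no output)
```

View pics/a.png

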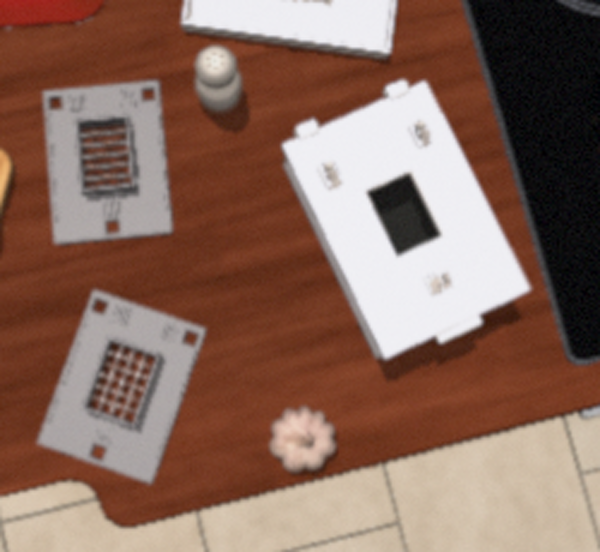

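View pics/b.png

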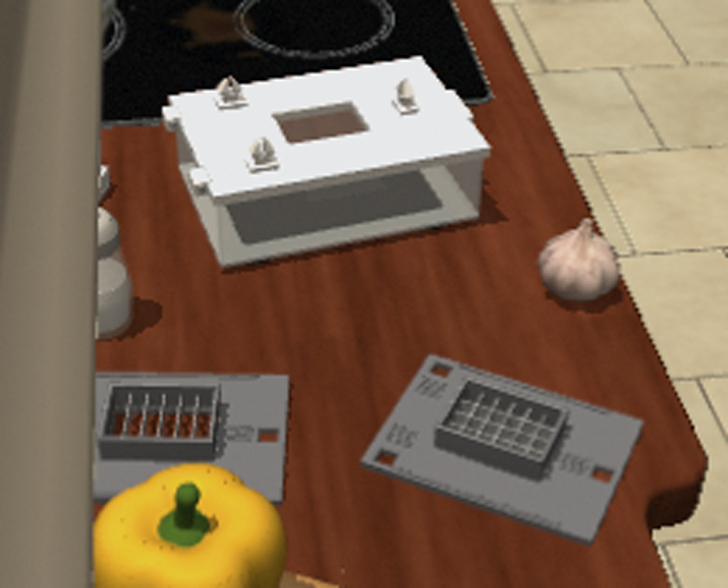

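The top view shows the dicing insert at crop (120,385), its two-hole end toward +x. The dicer is at (400,220), with two posts on its far (+x) end and one near (440,283). The garlic and the shaker stand clear of both.

```bash
cat > m.py <<'E'
from h import *
from scipy.optimize import least_squares
from scipy import ndimage
H=np.array([[.058,.042],[.058,-.042],[-.060,0]])
def R(a): return np.array([[np.cos(a),-np.sin(a)],[np.sin(a),np.cos(a)]])
def rect(xy):
    # densest rectangle: rasterise, open to drop tabs, minAreaRect
    o=xy.min(0)-.02; g=np.zeros((600,600),np.uint8); ij=((xy-o)/.0005).astype(int)
    k=(ij<600).all(1); g[ij[k,1],ij[k,0]]=255
    g=cv2.morphologyEx(g,cv2.MORPH_CLOSE,np.ones((13,13)))
    g=cv2.morphologyEx(g,cv2.MORPH_OPEN,cv2.getStructuringElement(cv2.MORPH_ELLIPSE,(75,75)))
    c=max(cv2.findContours(g,0,2)[0],key=cv2.contourArea)
    b=cv2.boxPoints(cv2.minAreaRect(c))*.0005+o
    e=b[1]-b[0]; e2=b[2]-b[1]
    L=e if np.hypot(*e)>np.hypot(*e2) else e2
    a=np.arctan2(L[1],L[0]); a=(a+np.pi/2)%np.pi-np.pi/2
    return b.mean(0),a,sorted([np.hypot(*e),np.hypot(*e2)])
E
python3 - <<'E'
from m import *
for n in ("top","side"):
    D=np.load(n+".npz"); P=D["P"]; ok=D["d"]>0
    x,y,z=P[...,0],P[...,1],P[...,2]
    m=ok&(abs(x-.452)<.1)&(abs(y-.39)<.085)&(z>.003)&(z<.009)
    c,a,s=rect(P[m][:,:2]); print(n,"insert",c.round(4),np.degrees(a).round(2),np.round(s,4),np.median(z[m]).round(4))
    # collar
    mc=ok&(abs(x-.452)<.1)&(abs(y-.39)<.085)&(z>.0195)&(z<.03)
    q=P[mc][:,:2]; l=(q-c)@R(a); print(" collar local ext",np.percentile(l,[1,99],axis=0).round(4).tolist(),np.median(z[mc]))
    reg=ok&(abs(x-.59)<.14)&(abs(y-.155)<.12)
    m=reg&(z>.06)&(z<.0755)
    zd=np.median(z[m]); m=reg&(abs(z-zd)<.005)
    A=np.c_[P[m][:,:2]-[.59,.155],np.ones(m.sum())]; co=np.linalg.lstsq(A,z[m],rcond=None)[0]
    c,a,s=rect(P[m][:,:2]); print(n,"dicer",c.round(4),np.degrees(a).round(2),np.round(s,4),"deck z",co.round(4))
    mp=reg&(z>zd+.009)&(z<zd+.03)
    L,k=ndimage.label(mp,np.ones((3,3)))
    for i in range(1,k+1):
        q=P[L==i]
        if len(q)>3: print("  post",len(q),q.mean(0).round(4),"max",q[:,2].max().round(4),"local",((q[:,:2]-c)@R(a)).mean(0).round(4))
E
```

```text
top insert [0.3951 0.3781] -90.0 [0.043 0.045] 0.0055
 collar local ext [[-0.0419, 0.0255], [0.0206, 0.096]] 0.023249279074708418
top dicer [0.5893 0.152 ] 25.82 [0.1334 0.201 ] deck z [ 0.0016 -0.0004  0.07  ]
  post 35 [0.6629 0.1418 0.0865] max 0.093 local [ 0.0618 -0.0412]
  post 34 [0.6259 0.2177 0.0858] max 0.0922 local [0.0616 0.0432]
  post 36 [0.5383 0.1284 0.0863] max 0.0927 local [-0.0562  0.001 ]
side insert [0.4171 0.4336] 0.0 [0.046  0.0475] 0.0058
 collar local ext [[0.0006, -0.0751], [0.0737, -0.0129]] 0.02292883205754903
side dicer [0.6286 0.1471] 57.7 [0.1018 0.1982] deck z [ 0.0033 -0.0041  0.0703]
  post 42 [0.6628 0.1442 0.0853] max 0.0925 local [ 0.0158 -0.0305]
  post 36 [0.5385 0.1306 0.0863] max 0.0932 local [-0.0621  0.0673]
  post 45 [0.6264 0.2192 0.0849] max 0.0921 local [0.0597 0.0405]
```

Run:
```python
from m import *
for n in ("top","side"):
    D=np.load(n+".npz"); P=D["P"]; ok=D["d"]>0
    x,y,z=P[...,0],P[...,1],P[...,2]
    m=ok&(abs(x-.452)<.1)&(abs(y-.39)<.085)&(z>.003)&(z<.03)
    mm=ndimage.binary_fill_holes(m); mm=ndimage.binary_opening(mm,np.ones((3,3))); Q=P[mm&(z<.009)]
    q=np.r_[Q[:,:2],P[mm&(z<.03)][:,:2]]
    hol=mm&~(z>.0035); 
    c,a,s=rect(P[mm&(z>-.01)][:,:2]); print(n,"insert",c.round(4),np.degrees(a).round(2),np.round(s,4))
    L,k=ndimage.label(hol,np.ones((3,3)))
    for i in range(1,k+1):
        w=P[L==i]; l=(w[:,:2]-c)@R(a)
        if len(w)>3: print("  hole",len(w),w.mean(0).round(4),l.mean(0).round(4))
    mc=mm&(z>.0195); q=P[mc][:,:2]; l=(q-c)@R(a); print(" collar local",np.percentile(l,[1,99],axis=0).round(4).tolist())
# seat by rigid fit of posts
for pts in ([[.6259,.2177],[.6629,.1418],[.5383,.1284]],[[.6264,.2192],[.6628,.1442],[.5385,.1306]]):
    p=np.array(pts); f=lambda v:((H@R(v[2]).T+v[:2])-p).ravel()
    r=least_squares(f,[.59,.155,.45]); print("seat",r.x[:2].round(4),np.degrees(r.x[2]).round(2),(r.fun*1000).round(1))
```

```text
top insert [0.4524 0.3899] -19.03 [0.1036 0.1375]
  hole 31 [5.205e-01 4.113e-01 4.000e-04] [0.0574 0.0424]
  hole 29 [0.4946 0.3307 0.0006] [ 0.0592 -0.0422]
  hole 402 [4.557e-01 3.896e-01 4.000e-04] [0.0031 0.0008]
  hole 4 [0.4618 0.4306 0.0023] [-0.0044  0.0416]
  hole 7 [0.4186 0.4498 0.003 ] [-0.0515  0.0456]
  hole 4 [0.4031 0.3901 0.0025] [-0.0467 -0.0159]
  hole 28 [0.3965 0.4091 0.0005] [-0.0591 -0.0001]
  hole 4 [0.375  0.3722 0.003 ] [-0.0674 -0.042 ]
 collar local [[-0.0284, -0.097], [0.0354, 0.0237]]
side insert [0.4054 0.4054] 65.1 [0.0451 0.1024]
  hole 21 [0.4937 0.328  0.001 ] [-0.0331 -0.1126]
  hole 30 [0.5204 0.4082 0.0012] [ 0.051  -0.1031]
  hole 30 [0.3954 0.4059 0.0011] [-0.0038  0.0093]
  hole 4 [0.4783 0.4356 0.0032] [ 0.0581 -0.0533]
 collar local [[-0.0201, -0.0851], [0.5417, 0.1725]]
seat [0.5922 0.1545] 25.87 [ 0.2 -0.1 -0.1  0.2 -0.  -0.1]
seat [0.5924 0.1566] 25.76 [ 0.   0.4  0.1 -0.3 -0.1 -0.1]
```

>>> {"method": "step_arm", "body": {
  "rows": [
    [0.032, -0.0255, -0.012, 0, 0, 0],
    [0.032, -0.0255, -0.012, 0, 0, 0],
    [0.032, -0.0255, -0.012, 0, 0, 0],
    [0.032, -0.0255, -0.012, 0, 0, 0],
    [0.032, -0.0255, -0.012, 0, 0, 0],
    [0.032, -0.0255, -0.012, 0, 0, 0],
    [0.032, -0.0255, -0.012, 0, 0, 0],
    [0.034, -0.0255, -0.012, 0, 0, 0],
    [0, 0, -0.02, 0, 0, 0],
    [0, 0, -0.02, 0, 0, 0],
    [0, 0, 0, 0, 0, 0],
    [0, 0, 0, 0, 0, 0]
  ],
  "jaw": 0.087,
  "squeeze": 20
}}

```text
time: 2.1
position: [0.4559, 0.3892, 0.2694]
tool_rot: [0.16, 0.987, 0.0, 0.0]
ft_force: [0.8, 0.6, -0.1]
grip_width: 0.087
grip_force: 0.0
```

>>> {"method": "step_arm", "body": {
  "rows": [
    [0, -0.001, -0.03, 0, 0, -0.3],
    [0, 0, -0.03, 0, 0, 0],
    [0, 0, -0.015, 0, 0, 0],
    [0, 0, -0.005, 0, 0, 0],
    [0, 0, 0, 0, 0, 0],
    [0, 0, 0, 0, 0, 0]
  ]
}}

```text
time: 2.85
position: [0.456, 0.3882, 0.1898]
tool_rot: [0.163, 0.987, 0.001, 0.001]
ft_force: [0.4, -0.3, 0.2]
grip_width: 0.0871
grip_force: 0.0
```

>>> {"method": "step_arm", "body": {
  "rows": [
    [0, 0, 0, 0, 0, 0],
    [0, 0, 0, 0, 0, 0],
    [0, 0, 0, 0, 0, 0],
    [0, 0, 0, 0, 0, 0],
    [0, 0, 0, 0, 0, 0],
    [0, 0, 0, 0, 0, 0]
  ],
  "jaw": 0.04,
  "squeeze": 20
}}

```text
time: 3.6
position: [0.4556, 0.3879, 0.1887]
tool_rot: [0.163, 0.987, -0.0, -0.0]
ft_force: [-0.1, -0.2, 0.1]
grip_width: 0.0479
grip_force: 20.0
```

>>> {"method": "step_arm", "body": {
  "rows": [
    [0, 0, 0.03, 0, 0, 0],
    [0, 0, 0.05, 0, 0, 0],
    [0, 0, 0.05, 0, 0, 0],
    [0, 0, 0.02, 0, 0, 5],
    [0.0175, -0.029, 0, 0, 0, 5],
    [0.0175, -0.029, 0, 0, 0, 5],
    [0.0175, -0.029, 0, 0, 0, 5],
    [0.0175, -0.029, 0, 0, 0, 5],
    [0.0175, -0.029, 0, 0, 0, 5],
    [0.0175, -0.029, 0, 0, 0, 5],
    [0.0175, -0.029, 0, 0, 0, 5],
    [0.0165, -0.028, 0, 0, 0, 4.5]
  ]
}}

```text
time: 5.1
position: [0.5949, 0.1558, 0.3383]
tool_rot: [-0.224, 0.975, 0.0, -0.001]
ft_force: [-0.4, -0.4, -0.8]
grip_width: 0.0477
grip_force: 20.0
```

>>> {"method": "step_arm", "body": {
  "rows": [
    [0, 0, -0.02, 0, 0, 0],
    [0, 0, 0, 0, 0, 0],
    [0, 0, 0, 0, 0, 0]
  ]
}}

```text
time: 5.48
position: [0.5944, 0.1572, 0.3188]
tool_rot: [-0.223, 0.975, 0.0, -0.0]
ft_force: [-0.6, 0.4, -0.8]
grip_width: 0.0479
grip_force: 20.0
```

Run:
```python
from m import *
print(get_obs()["position"],get_obs()["tool_rot"])
for n in ("top","side"):
    c=camera(n); P=cloud(c); np.savez(n+"1.npz",P=P,px=c["pixels"],d=c["depth"])
    z=P[...,2]; q=P[(c["depth"]>0)&(abs(P[...,0]-.59)<.1)&(abs(P[...,1]-.155)<.1)]
    print(n,np.histogram(q[:,2],np.arange(.06,.2,.005)))
t=np.load("top1.npz")["px"]; s=np.load("side1.npz")["px"]
a=cv2.resize(t[100:250,240:400],None,fx=3,fy=3); b=cv2.resize(s[90:240,150:310],None,fx=3,fy=3)
cv2.imwrite("pics/c.png",cv2.resize(np.hstack([a,b]),None,fx=.83,fy=.83))
```

```text
[0.59440958 0.15722693 0.31880161] [-2.23163236e-01  9.74781053e-01  6.29027037e-05 -2.55719268e-04]
top (array([ 15, 665, 625,   1,   0,   0,   0,   0,   0,   0,   0,   0,   0,
         0, 221, 665,  19,  34,  17,   1,   0,   0,   0,   0,   0,   0,
         0,   0]), array([0.06 , 0.065, 0.07 , 0.075, 0.08 , 0.085, 0.09 , 0.095, 0.1  ,
       0.105, 0.11 , 0.115, 0.12 , 0.125, 0.13 , 0.135, 0.14 , 0.145,
       0.15 , 0.155, 0.16 , 0.165, 0.17 , 0.175, 0.18 , 0.185, 0.19 ,
       0.195, 0.2  ]))
side (array([ 173, 1157, 1809,   53,   55,   43,   22,    0,    0,    0,    0,
          0,    0,    0,  176, 1265,  137,  207,  170,   59,   42,   32,
         29,   30,   12,    0,    0,    0]), array([0.06 , 0.065, 0.07 , 0.075, 0.08 , 0.085, 0.09 , 0.095, 0.1  ,
       0.105, 0.11 , 0.115, 0.12 , 0.125, 0.13 , 0.135, 0.14 , 0.145,
       0.15 , 0.155, 0.16 , 0.165, 0.17 , 0.175, 0.18 , 0.185, 0.19 ,
       0.195, 0.2  ]))
```

View pics/c.png

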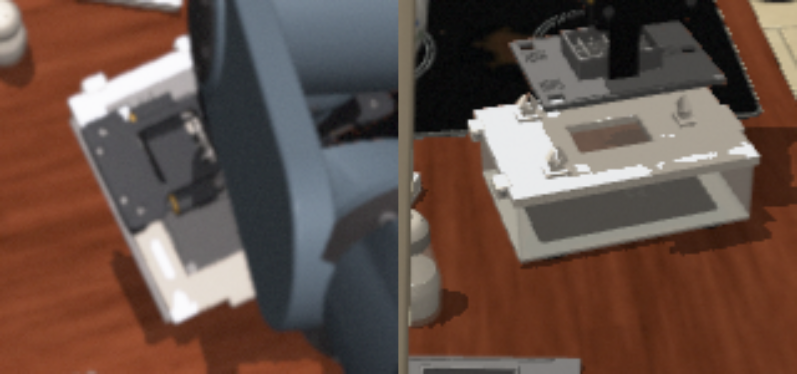

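Left: the view from above is mostly hidden by the arm. Right: the side view shows the insert held level above the dicer, holes near (527,45) and (553,97), all three posts visible.

Run:
```python
from m import *
n="side1"
D=np.load(n+".npz"); P=D["P"]; d=D["d"]
import rig
C=np.array([.477,.969,.581])
x,y,z=P[...,0],P[...,1],P[...,2]
reg=(d>0)&(abs(x-.59)<.12)&(abs(y-.155)<.12)
m=reg&(z>.128)&(z<.145)
q=P[m]; A=np.c_[q[:,:2]-[.592,.155],np.ones(len(q))]; co=np.linalg.lstsq(A,q[:,2],rcond=None)[0]; print("flange plane",co.round(4))
# mask filled, holes -> ray-plane
f=ndimage.binary_fill_holes(ndimage.binary_closing(m|(reg&(z>.128)),np.ones((3,3))))
V=P-C; t=(co[2]-C[2])/V[...,2]; X=C+V*t[...,None]
L,k=ndimage.label(f&(z<.125),np.ones((3,3)))
for i in range(1,k+1):
    w=X[L==i]
    if len(w)>4: print("hole",len(w),w.mean(0).round(4), ((w.mean(0)[:2]-[.592,.155])@R(np.radians(25.8))).round(4))
l=(q[:,:2]-[.592,.155])@R(np.radians(25.8))
print(np.percentile(l,[.5,2,98,99.5],axis=0).round(4))
# angle from long edge: max local y per x bin
b=np.arange(-.065,.067,.005); i=np.digitize(l[:,0],b)
for nm,fn in(("max",np.max),("min",np.min)):
  e=np.array([[b[j-1]+.0025,fn(l[i==j,1])] for j in range(1,len(b)) if (i==j).sum()>5])
  print(nm,"slope deg",np.degrees(np.polyfit(e[:,0],e[:,1],1)[0]).round(2),e[:,1].mean().round(4))
m=reg&(z>.079)&(z<.1); L,k=ndimage.label(m,np.ones((3,3)))
for i in range(1,k+1):
    w=P[L==i]
    if len(w)>8: print("post",len(w),w.mean(0).round(4),w[:,2].max().round(4))
```

```text
flange plane [ 0.0049 -0.0122  0.1373]
hole 21 [ 0.606  -0.0419  0.1373] [-0.0731 -0.1834]
hole 5 [0.6609 0.1495 0.1373] [ 0.0596 -0.0349]
hole 5 [0.537  0.1348 0.1373] [-0.0583  0.0058]
hole 5 [0.6239 0.2245 0.1373] [0.059  0.0487]
[[-0.0704 -0.0486]
 [-0.0687 -0.0457]
 [ 0.0689  0.0545]
 [ 0.0697  0.0554]]
max slope deg 0.78 0.0548
min slope deg -12.66 -0.0235
post 41 [0.6629 0.144  0.0853] 0.0935
post 39 [0.5385 0.1312 0.0861] 0.093
post 49 [0.6262 0.2199 0.085 ] 0.0927
```

>>> {"method": "step_arm", "body": {
  "rows": [
    [0.0007, -0.0013, -0.008, 0, 0, 0],
    [0, 0, -0.01, 0, 0, 0],
    [0, 0, -0.009, 0, 0, 0],
    [0, 0, -0.006, 0, 0, 0],
    [0, 0, -0.003, 0, 0, 0],
    [0, 0, 0, 0, 0, 0],
    [0, 0, 0, 0, 0, 0]
  ]
}}

```text
time: 6.45
position: [0.5955, 0.1556, 0.283]
tool_rot: [-0.223, 0.975, -0.0, 0.0]
ft_force: [0.7, 0.7, -1.8]
grip_width: 0.0475
grip_force: 20.0
```

>>> {"method": "step_arm", "body": {
  "rows": [
    [0, 0, -0.002, 0, 0, 0],
    [0, 0, -0.002, 0, 0, 0],
    [0, 0, 0, 0, 0, 0]
  ]
}}

```text
time: 6.82
position: [0.5952, 0.1556, 0.2786]
tool_rot: [-0.223, 0.975, 0.0, -0.0]
ft_force: [0.9, -0.5, -1.5]
grip_width: 0.0483
grip_force: 20.0
```

>>> {"method": "step_arm", "body": {
  "rows": [
    [0, 0, -0.002, 0, 0, 0],
    [0, 0, 0, 0, 0, 0]
  ]
}}

```text
time: 7.08
position: [0.5953, 0.1556, 0.2766]
tool_rot: [-0.223, 0.975, 0.0, -0.0]
ft_force: [0.1, -0.6, -0.7]
grip_width: 0.0477
grip_force: 20.0
```

>>> {"method": "step_arm", "body": {
  "rows": [
    [0, 0, -0.0015, 0, 0, 0],
    [0, 0, 0, 0, 0, 0]
  ]
}}

```text
time: 7.32
position: [0.5955, 0.1556, 0.2753]
tool_rot: [-0.223, 0.975, 0.0, 0.0]
ft_force: [0.9, 0.3, -0.4]
grip_width: 0.048
grip_force: 20.0
```

>>> {"method": "step_arm", "body": {
  "rows": [
    [0, 0, -0.001, 0, 0, 0],
    [0, 0, 0, 0, 0, 0]
  ]
}}

```text
time: 7.58
position: [0.5956, 0.1557, 0.2744]
tool_rot: [-0.223, 0.975, 0.0, 0.001]
ft_force: [1.1, 0.8, -1.2]
grip_width: 0.048
grip_force: 20.0
```

>>> {"method": "step_arm", "body": {
  "rows": [
    [0, 0, -0.001, 0, 0, 0],
    [0, 0, 0, 0, 0, 0]
  ]
}}

```text
time: 7.82
position: [0.5957, 0.1557, 0.2737]
tool_rot: [-0.223, 0.975, 0.0, 0.001]
ft_force: [1.9, 0.7, 1.5]
grip_width: 0.0476
grip_force: 20.0
```

>>> {"method": "step_arm", "body": {
  "rows": [
    [0, 0, -0.001, 0, 0, 0],
    [0, 0, 0, 0, 0, 0]
  ]
}}

```text
time: 8.07
position: [0.5957, 0.1557, 0.2731]
tool_rot: [-0.223, 0.975, -0.0, 0.001]
ft_force: [1.1, 1.9, 5.6]
grip_width: 0.0478
grip_force: 20.0
```

Run:
```python
from m import *
c=camera("side"); cv2.imwrite("pics/d.png",cv2.resize(c["pixels"][100:210,160:310],None,fx=5,fy=5,interpolation=cv2.INTER_CUBIC))
P=cloud(c); q=P[(c["depth"]>0)&(abs(P[...,0]-.59)<.1)&(abs(P[...,1]-.155)<.1)]
print(get_obs()["ft_force"],np.histogram(q[:,2],np.arange(.06,.12,.003)))
```

```text
[1.52945065 1.20184572 5.95011732] (array([  56,  130,  234, 1489,  116,   14,    7,    2,   56,  415,  904,
         60,  103,  121,   84,   89,   63,   14,   23]), array([0.06 , 0.063, 0.066, 0.069, 0.072, 0.075, 0.078, 0.081, 0.084,
       0.087, 0.09 , 0.093, 0.096, 0.099, 0.102, 0.105, 0.108, 0.111,
       0.114, 0.117]))
```

View pics/d.png

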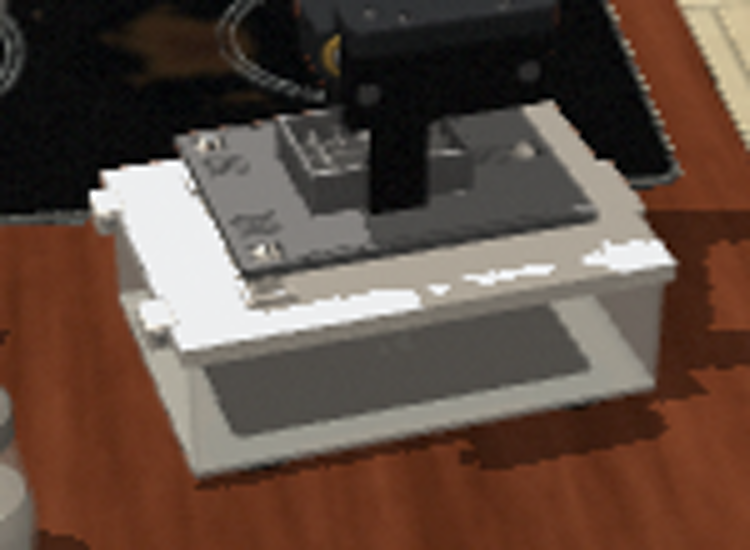

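All three tips show in their holes, at (208,142), (262,245) and (525,150), and the insert is in contact. I'll let go now.

>>> {"method": "step_arm", "body": {
  "rows": [
    [0, 0, 0.0005, 0, 0, 0],
    [0, 0, 0, 0, 0, 0],
    [0, 0, 0, 0, 0, 0],
    [0, 0, 0, 0, 0, 0],
    [0, 0, 0, 0, 0, 0]
  ],
  "jaw": 0.08
}}

```text
time: 8.75
position: [0.5952, 0.1556, 0.2725]
tool_rot: [-0.223, 0.975, 0.0, -0.0]
ft_force: [-0.5, 0.9, 1.3]
grip_width: 0.0789
grip_force: 0.8
```

>>> {"method": "step_arm", "body": {
  "rows": [
    [0, 0, 0.02, 0, 0, 0],
    [0, 0, 0.03, 0, 0, 0],
    [0, 0, 0.02, 0, 0, 0],
    [0, 0, 0, 0, 0, 0],
    [0, 0, 0, 0, 0, 0],
    [0, 0, 0, 0, 0, 0]
  ],
  "jaw": 0
}}

```text
time: 9.5
position: [0.5949, 0.1556, 0.3413]
tool_rot: [-0.223, 0.975, 0.0, -0.001]
ft_force: [0.1, -0.4, -0.2]
grip_width: 0.0282
grip_force: 0.0
```

Run:
```python
from m import *
c=camera("side"); cv2.imwrite("pics/e.png",cv2.resize(c["pixels"][100:210,160:310],None,fx=5,fy=5,interpolation=cv2.INTER_CUBIC))
o=get_obs(); print(o["ft_force"],o["position"],o["grip_width"])
P=cloud(c); m=(c["depth"]>0)&(P[...,2]>.082)&(P[...,2]<.096)&(abs(P[...,0]-.59)<.09)&(abs(P[...,1]-.155)<.09)
q=P[m]; A=np.c_[q[:,:2]-[.592,.155],np.ones(len(q))]; print(np.linalg.lstsq(A,q[:,2],rcond=None)[0].round(4))
```

```text
[ 0.91145906 -0.32449834  0.71753923] [0.59499577 0.15554976 0.34144437] 0.023847144361534012
[ 0.0034 -0.0082  0.0912]
```

View pics/e.png

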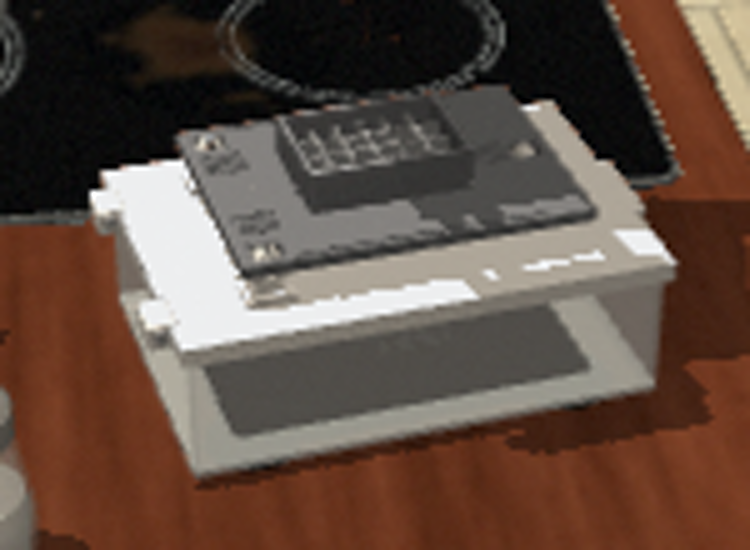

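Each tip is in its hole and the insert lies level and free. Next I press the hole-0 thumb rest with closed fingers.

>>> {"method": "step_arm", "body": {
  "rows": [
    [0.02, 0.022, 0, 0, 0, 0],
    [0.0195, 0.0215, -0.015, 0, 0, 0],
    [0, 0, -0.03, 0, 0, 0],
    [0, 0, -0.01, 0, 0, 0],
    [0, 0, -0.005, 0, 0, 0],
    [0, 0, 0, 0, 0, 0],
    [0, 0, 0, 0, 0, 0]
  ],
  "jaw": 0
}}

```text
time: 10.42
position: [0.6352, 0.1989, 0.2838]
tool_rot: [-0.223, 0.975, -0.0, 0.001]
ft_force: [0.2, 0.2, 0.3]
grip_width: 0.0002
grip_force: 0.0
```

>>> {"method": "step_arm", "body": {
  "rows": [
    [0, 0, -0.003, 0, 0, 0],
    [0, 0, -0.002, 0, 0, 0],
    [0, 0, -0.002, 0, 0, 0],
    [0, 0, -0.001, 0, 0, 0],
    [0, 0, -0.001, 0, 0, 0],
    [0, 0, 0, 0, 0, 0]
  ]
}}

```text
time: 11.18
position: [0.6348, 0.1991, 0.2736]
tool_rot: [-0.223, 0.975, 0.0, -0.0]
ft_force: [-0.2, -0.2, -0.1]
grip_width: 0.0004
grip_force: 0.0
```

>>> {"method": "step_arm", "body": {
  "rows": [
    [0, 0, -0.001, 0, 0, 0],
    [0, 0, -0.001, 0, 0, 0],
    [0, 0, 0, 0, 0, 0]
  ]
}}

```text
time: 11.55
position: [0.6349, 0.1991, 0.2721]
tool_rot: [-0.223, 0.975, -0.0, 0.0]
ft_force: [-0.2, 0.9, 1.3]
grip_width: 0.0002
grip_force: 1.2
```

>>> {"method": "step_arm", "body": {
  "rows": [
    [0, 0, -0.0005, 0, 0, 0],
    [0, 0, -0.0005, 0, 0, 0],
    [0, 0, 0, 0, 0, 0]
  ]
}}

```text
time: 11.92
position: [0.635, 0.1992, 0.2715]
tool_rot: [-0.223, 0.975, -0.0, 0.0]
ft_force: [-0.2, -0.1, 4.8]
grip_width: 0.0006
grip_force: 2.6
```

>>> {"method": "step_arm", "body": {
  "rows": [
    [0, 0, -0.0005, 0, 0, 0],
    [0, 0, -0.0005, 0, 0, 0],
    [0, 0, 0, 0, 0, 0]
  ]
}}

```text
time: 12.3
position: [0.6351, 0.1992, 0.2709]
tool_rot: [-0.223, 0.975, -0.0, 0.001]
ft_force: [-1.7, 0.2, 6.9]
grip_width: 0.0005
grip_force: 3.5
```

>>> {"method": "step_arm", "body": {
  "rows": [
    [0, 0, -0.0005, 0, 0, 0],
    [0, 0, -0.0005, 0, 0, 0],
    [0, 0, 0, 0, 0, 0]
  ]
}}

```text
time: 12.68
position: [0.6351, 0.1992, 0.2704]
tool_rot: [-0.223, 0.975, -0.0, 0.001]
ft_force: [-2.6, 0.8, 9.6]
grip_width: 0.0005
grip_force: 4.4
```

>>> {"method": "step_arm", "body": {
  "rows": [
    [0, 0, -0.0005, 0, 0, 0],
    [0, 0, -0.0005, 0, 0, 0],
    [0, 0, 0, 0, 0, 0]
  ]
}}

```text
time: 13.05
position: [0.6349, 0.1992, 0.2682]
tool_rot: [-0.223, 0.975, -0.0, 0.001]
ft_force: [-0.2, -0.4, 0.7]
grip_width: 0.0007
grip_force: 0.9
```

>>> {"method": "step_arm", "body": {
  "rows": [
    [0, 0, -0.0005, 0, 0, 0],
    [0, 0, -0.0005, 0, 0, 0],
    [0, 0, 0, 0, 0, 0]
  ]
}}

```text
time: 13.42
position: [0.6346, 0.199, 0.2661]
tool_rot: [-0.223, 0.975, 0.0, -0.001]
ft_force: [-0.2, 0.6, -0.5]
grip_width: 0.0003
grip_force: 0.0
```

Post 0 clicked at about 10 N. Next is hole 1.

>>> {"method": "step_arm", "body": {
  "rows": [
    [0, 0, 0.02, 0, 0, 0],
    [0.0095, -0.02, 0, 0, 0, 0],
    [0.0095, -0.02, 0, 0, 0, 0],
    [0, 0, -0.006, 0, 0, 0],
    [0, 0, -0.004, 0, 0, 0],
    [0, 0, -0.002, 0, 0, 0],
    [0, 0, 0, 0, 0, 0]
  ]
}}

```text
time: 14.3
position: [0.6535, 0.1597, 0.2742]
tool_rot: [-0.223, 0.975, 0.0, -0.001]
ft_force: [0.2, -0.2, 0.3]
grip_width: 0.0003
grip_force: 0.0
```

>>> {"method": "step_arm", "body": {
  "rows": [
    [0, 0, -0.001, 0, 0, 0],
    [0, 0, -0.001, 0, 0, 0],
    [0, 0, 0, 0, 0, 0]
  ]
}}

```text
time: 14.68
position: [0.6538, 0.1592, 0.2728]
tool_rot: [-0.223, 0.975, 0.0, -0.0]
ft_force: [0.6, 0.3, 0.0]
grip_width: 0.0008
grip_force: 0.0
```

>>> {"method": "step_arm", "body": {
  "rows": [
    [0, 0, -0.001, 0, 0, 0],
    [0, 0, -0.0005, 0, 0, 0],
    [0, 0, 0, 0, 0, 0]
  ]
}}

```text
time: 15.05
position: [0.6539, 0.1591, 0.2714]
tool_rot: [-0.223, 0.975, -0.0, 0.0]
ft_force: [-0.3, 0.1, 1.0]
grip_width: 0.0002
grip_force: 0.4
```

>>> {"method": "step_arm", "body": {
  "rows": [
    [0, 0, -0.0005, 0, 0, 0],
    [0, 0, -0.0005, 0, 0, 0],
    [0, 0, 0, 0, 0, 0]
  ]
}}

```text
time: 15.42
position: [0.654, 0.1591, 0.2706]
tool_rot: [-0.223, 0.975, -0.0, 0.0]
ft_force: [-0.2, -0.3, 3.5]
grip_width: 0.0007
grip_force: 1.4
```

>>> {"method": "step_arm", "body": {
  "rows": [
    [0, 0, -0.0005, 0, 0, 0],
    [0, 0, -0.0005, 0, 0, 0],
    [0, 0, 0, 0, 0, 0]
  ]
}}

```text
time: 15.8
position: [0.654, 0.159, 0.2697]
tool_rot: [-0.223, 0.975, -0.0, 0.0]
ft_force: [0.6, 0.1, 4.9]
grip_width: 0.0003
grip_force: 2.4
```

>>> {"method": "step_arm", "body": {
  "rows": [
    [0, 0, -0.0005, 0, 0, 0],
    [0, 0, -0.0005, 0, 0, 0],
    [0, 0, 0, 0, 0, 0]
  ]
}}

```text
time: 16.18
position: [0.6541, 0.1591, 0.2691]
tool_rot: [-0.223, 0.975, -0.0, 0.001]
ft_force: [0.5, -0.8, 6.7]
grip_width: 0.0006
grip_force: 3.2
```

>>> {"method": "step_arm", "body": {
  "rows": [
    [0, 0, -0.0005, 0, 0, 0],
    [0, 0, -0.0005, 0, 0, 0],
    [0, 0, 0, 0, 0, 0]
  ]
}}

```text
time: 16.55
position: [0.6541, 0.1591, 0.2684]
tool_rot: [-0.223, 0.975, -0.0, 0.001]
ft_force: [-0.5, -0.1, 7.6]
grip_width: 0.0003
grip_force: 3.6
```

>>> {"method": "step_arm", "body": {
  "rows": [
    [0, 0, -0.0005, 0, 0, 0],
    [0, 0, -0.0005, 0, 0, 0],
    [0, 0, 0, 0, 0, 0]
  ]
}}

```text
time: 16.92
position: [0.6537, 0.1591, 0.2657]
tool_rot: [-0.223, 0.975, 0.0, -0.0]
ft_force: [1.1, -0.4, 0.7]
grip_width: 0.0002
grip_force: 0.4
```

>>> {"method": "step_arm", "body": {
  "rows": [
    [0, 0, -0.0005, 0, 0, 0],
    [0, 0, -0.0005, 0, 0, 0],
    [0, 0, 0, 0, 0, 0]
  ]
}}

```text
time: 17.3
position: [0.6536, 0.1591, 0.2649]
tool_rot: [-0.223, 0.975, 0.0, -0.0]
ft_force: [-0.0, -0.0, 0.9]
grip_width: 0.0004
grip_force: 0.3
```

>>> {"method": "step_arm", "body": {
  "rows": [
    [0, 0, -0.0005, 0, 0, 0],
    [0, 0, -0.0005, 0, 0, 0],
    [0, 0, 0, 0, 0, 0]
  ]
}}

```text
time: 17.68
position: [0.6536, 0.1592, 0.2639]
tool_rot: [-0.223, 0.975, 0.0, -0.0]
ft_force: [1.0, -0.8, 0.3]
grip_width: 0.0004
grip_force: 0.0
```

Post 1 clicked at about 8 N. Now hole 2.

>>> {"method": "step_arm", "body": {
  "rows": [
    [0, 0, 0.04, 0, 0, 0],
    [-0.05, -0.012, 0, 0, 0, 0],
    [-0.05, -0.0115, 0, 0, 0, 0],
    [0, 0, 0, 0, 0, 0],
    [0, 0, -0.015, 0, 0, 0],
    [0, 0, -0.01, 0, 0, 0],
    [0, 0, -0.004, 0, 0, 0],
    [0, 0, 0, 0, 0, 0],
    [0, 0, 0, 0, 0, 0]
  ]
}}

```text
time: 18.8
position: [0.5542, 0.1357, 0.2752]
tool_rot: [-0.223, 0.975, -0.0, 0.0]
ft_force: [-0.2, 0.0, 0.3]
grip_width: 0.0005
grip_force: 0.0
```

>>> {"method": "step_arm", "body": {
  "rows": [
    [0, 0, -0.001, 0, 0, 0],
    [0, 0, -0.001, 0, 0, 0],
    [0, 0, 0, 0, 0, 0]
  ]
}}

```text
time: 19.18
position: [0.5538, 0.1356, 0.2733]
tool_rot: [-0.223, 0.975, 0.0, 0.0]
ft_force: [-0.3, -0.5, 0.2]
grip_width: 0.0006
grip_force: 0.0
```

>>> {"method": "step_arm", "body": {
  "rows": [
    [0, 0, -0.001, 0, 0, 0],
    [0, 0, -0.0005, 0, 0, 0],
    [0, 0, 0, 0, 0, 0]
  ]
}}

```text
time: 19.55
position: [0.5538, 0.1356, 0.2717]
tool_rot: [-0.223, 0.975, -0.0, -0.0]
ft_force: [-0.0, -0.5, 1.5]
grip_width: 0.0002
grip_force: 0.1
```

>>> {"method": "step_arm", "body": {
  "rows": [
    [0, 0, -0.0005, 0, 0, 0],
    [0, 0, -0.0005, 0, 0, 0],
    [0, 0, 0, 0, 0, 0]
  ]
}}

```text
time: 19.92
position: [0.5538, 0.1356, 0.2709]
tool_rot: [-0.223, 0.975, -0.0, 0.0]
ft_force: [-0.4, -0.3, 2.1]
grip_width: 0.0006
grip_force: 1.2
```

>>> {"method": "step_arm", "body": {
  "rows": [
    [0, 0, -0.0005, 0, 0, 0],
    [0, 0, -0.0005, 0, 0, 0],
    [0, 0, 0, 0, 0, 0]
  ]
}}

```text
time: 20.3
position: [0.5538, 0.1356, 0.2699]
tool_rot: [-0.223, 0.975, -0.0, -0.0]
ft_force: [-1.3, -0.1, 4.2]
grip_width: 0.0006
grip_force: 2.2
```

>>> {"method": "step_arm", "body": {
  "rows": [
    [0, 0, -0.0005, 0, 0, 0],
    [0, 0, -0.0005, 0, 0, 0],
    [0, 0, 0, 0, 0, 0]
  ]
}}

```text
time: 20.68
position: [0.5539, 0.1356, 0.2691]
tool_rot: [-0.223, 0.975, -0.0, 0.0]
ft_force: [-0.5, -0.5, 6.4]
grip_width: 0.0002
grip_force: 2.9
```

>>> {"method": "step_arm", "body": {
  "rows": [
    [0, 0, -0.0005, 0, 0, 0],
    [0, 0, -0.0005, 0, 0, 0],
    [0, 0, 0, 0, 0, 0]
  ]
}}

```text
time: 21.05
position: [0.554, 0.1357, 0.2675]
tool_rot: [-0.223, 0.975, 0.0, 0.0]
ft_force: [0.2, 0.4, 1.5]
grip_width: 0.0004
grip_force: 0.3
```

Post 2 clicked. I'll follow it down to the boss.

>>> {"method": "step_arm", "body": {
  "rows": [
    [0, 0, -0.001, 0, 0, 0],
    [0, 0, -0.001, 0, 0, 0],
    [0, 0, -0.001, 0, 0, 0],
    [0, 0, 0, 0, 0, 0]
  ]
}}

```text
time: 21.55
position: [0.5536, 0.1356, 0.2644]
tool_rot: [-0.223, 0.975, 0.0, -0.001]
ft_force: [-0.1, -0.3, -0.2]
grip_width: 0.0001
grip_force: 0.0
```

>>> {"method": "step_arm", "body": {
  "rows": [
    [0, 0, -0.001, 0, 0, 0],
    [0, 0, -0.001, 0, 0, 0],
    [0, 0, 0, 0, 0, 0]
  ]
}}

```text
time: 21.92
position: [0.5537, 0.1356, 0.2626]
tool_rot: [-0.223, 0.975, 0.0, -0.0]
ft_force: [1.2, -0.2, 0.9]
grip_width: 0.0007
grip_force: 0.0
```

>>> {"method": "step_arm", "body": {
  "rows": [
    [0, 0, -0.001, 0, 0, 0],
    [0, 0, -0.0005, 0, 0, 0],
    [0, 0, 0, 0, 0, 0]
  ]
}}

```text
time: 22.3
position: [0.5538, 0.1356, 0.2612]
tool_rot: [-0.223, 0.975, -0.0, -0.0]
ft_force: [-0.0, 1.1, -0.2]
grip_width: 0.0006
grip_force: 0.0
```

>>> {"method": "step_arm", "body": {
  "rows": [
    [0, 0, -0.0005, 0, 0, 0],
    [0, 0, -0.0005, 0, 0, 0],
    [0, 0, 0, 0, 0, 0]
  ]
}}

```text
time: 22.68
position: [0.5538, 0.1356, 0.2608]
tool_rot: [-0.223, 0.975, -0.0, 0.0]
ft_force: [-1.3, -0.5, 5.6]
grip_width: 0.0003
grip_force: 2.6
```

>>> {"method": "step_arm", "body": {
  "rows": [
    [0, 0, -0.0005, 0, 0, 0],
    [0, 0, -0.0005, 0, 0, 0],
    [0, 0, 0, 0, 0, 0]
  ]
}}

```text
time: 23.05
position: [0.5538, 0.1356, 0.2608]
tool_rot: [-0.223, 0.975, -0.0, 0.0]
ft_force: [-3.5, -1.1, 11.7]
grip_width: 0.0007
grip_force: 5.7
```

>>> {"method": "step_arm", "body": {
  "rows": [
    [0, 0, -0.0005, 0, 0, 0],
    [0, 0, -0.0005, 0, 0, 0],
    [0, 0, 0, 0, 0, 0]
  ]
}}

```text
time: 23.42
position: [0.5537, 0.1357, 0.2607]
tool_rot: [-0.223, 0.975, -0.0, 0.0]
ft_force: [-4.0, -0.6, 17.1]
grip_width: 0.0003
grip_force: 8.7
```

Hole 2 is rigidly home at z≈0.2608. Now I'll check hole 1, then hole 0.

>>> {"method": "step_arm", "body": {
  "rows": [
    [0, 0, 0.045, 0, 0, 0],
    [0.05, 0.012, 0, 0, 0, 0],
    [0.05, 0.0115, 0, 0, 0, 0],
    [0, 0, 0, 0, 0, 0],
    [0, 0, -0.02, 0, 0, 0],
    [0, 0, -0.013, 0, 0, 0],
    [0, 0, -0.004, 0, 0, 0],
    [0, 0, 0, 0, 0, 0],
    [0, 0, 0, 0, 0, 0]
  ]
}}

```text
time: 24.55
position: [0.654, 0.1591, 0.2668]
tool_rot: [-0.223, 0.975, -0.0, 0.001]
ft_force: [-0.3, -0.3, -0.1]
grip_width: 0.0004
grip_force: 0.0
```

>>> {"method": "step_arm", "body": {
  "rows": [
    [0, 0, -0.0015, 0, 0, 0],
    [0, 0, -0.0015, 0, 0, 0],
    [0, 0, 0, 0, 0, 0]
  ]
}}

```text
time: 24.92
position: [0.6538, 0.1591, 0.2632]
tool_rot: [-0.223, 0.975, 0.0, -0.0]
ft_force: [0.6, 0.3, 1.1]
grip_width: 0.0004
grip_force: 0.0
```

>>> {"method": "step_arm", "body": {
  "rows": [
    [0, 0, -0.001, 0, 0, 0],
    [0, 0, -0.0005, 0, 0, 0],
    [0, 0, 0, 0, 0, 0]
  ]
}}

```text
time: 25.3
position: [0.6538, 0.1591, 0.2616]
tool_rot: [-0.223, 0.975, 0.0, -0.0]
ft_force: [-0.1, -0.4, 0.4]
grip_width: 0.0006
grip_force: 0.0
```

>>> {"method": "step_arm", "body": {
  "rows": [
    [0, 0, -0.0005, 0, 0, 0],
    [0, 0, -0.0005, 0, 0, 0],
    [0, 0, 0, 0, 0, 0]
  ]
}}

```text
time: 25.68
position: [0.6538, 0.1591, 0.2609]
tool_rot: [-0.223, 0.975, -0.0, 0.0]
ft_force: [-1.1, 0.0, -0.0]
grip_width: 0.0006
grip_force: 0.5
```

>>> {"method": "step_arm", "body": {
  "rows": [
    [0, 0, -0.0005, 0, 0, 0],
    [0, 0, -0.0005, 0, 0, 0],
    [0, 0, 0, 0, 0, 0]
  ]
}}

```text
time: 26.05
position: [0.6538, 0.1591, 0.2608]
tool_rot: [-0.223, 0.975, -0.0, 0.0]
ft_force: [-1.6, -0.7, 6.7]
grip_width: 0.0006
grip_force: 3.1
```

>>> {"method": "step_arm", "body": {
  "rows": [
    [0, 0, -0.0005, 0, 0, 0],
    [0, 0, 0, 0, 0, 0]
  ]
}}

```text
time: 26.3
position: [0.6538, 0.1591, 0.2608]
tool_rot: [-0.223, 0.975, -0.0, 0.0]
ft_force: [-2.0, -0.3, 7.2]
grip_width: 0.0004
grip_force: 4.1
```

Hole 1 is home at the same height and rigid. Hole 0 next.

>>> {"method": "step_arm", "body": {
  "rows": [
    [0, 0, 0.02, 0, 0, 0],
    [-0.0095, 0.02, 0, 0, 0, 0],
    [-0.0095, 0.02, 0, 0, 0, 0],
    [0, 0, -0.01, 0, 0, 0],
    [0, 0, -0.006, 0, 0, 0],
    [0, 0, -0.001, 0, 0, 0],
    [0, 0, 0, 0, 0, 0]
  ]
}}

```text
time: 27.18
position: [0.6351, 0.1985, 0.2618]
tool_rot: [-0.223, 0.975, -0.0, -0.0]
ft_force: [1.0, 1.1, 0.4]
grip_width: 0.0001
grip_force: 0.0
```

>>> {"method": "step_arm", "body": {
  "rows": [
    [0, 0, -0.0005, 0, 0, 0],
    [0, 0, -0.0005, 0, 0, 0],
    [0, 0, 0, 0, 0, 0]
  ]
}}

```text
time: 27.55
position: [0.6349, 0.199, 0.2614]
tool_rot: [-0.223, 0.975, -0.0, 0.0]
ft_force: [0.9, -0.6, -0.0]
grip_width: 0.0005
grip_force: 0.0
```

>>> {"method": "step_arm", "body": {
  "rows": [
    [0, 0, -0.0005, 0, 0, 0],
    [0, 0, -0.0005, 0, 0, 0],
    [0, 0, 0, 0, 0, 0]
  ]
}}

```text
time: 27.92
position: [0.6349, 0.1991, 0.2609]
tool_rot: [-0.223, 0.975, -0.0, 0.0]
ft_force: [-1.6, -0.1, 4.0]
grip_width: 0.0003
grip_force: 2.3
```

>>> {"method": "step_arm", "body": {
  "rows": [
    [0, 0, -0.0005, 0, 0, 0],
    [0, 0, -0.0005, 0, 0, 0],
    [0, 0, 0, 0, 0, 0]
  ]
}}

```text
time: 28.3
position: [0.6348, 0.1991, 0.2608]
tool_rot: [-0.223, 0.975, -0.0, 0.0]
ft_force: [-2.6, -1.0, 9.4]
grip_width: 0.0006
grip_force: 4.6
```

All three are rigid at 0.2608. I'll retreat and verify.

>>> {"method": "step_arm", "body": {
  "rows": [
    [0, 0, 0.03, 0, 0, 0],
    [0, 0, 0.05, 0, 0, 0],
    [0, 0, 0.06, 0, 0, 0],
    [0, 0, 0.03, 0, 0, 0],
    [0, 0, 0, 0, 0, 0],
    [0, 0, 0, 0, 0, 0]
  ]
}}

```text
time: 29.05
position: [0.6343, 0.199, 0.4275]
tool_rot: [-0.223, 0.975, 0.0, -0.002]
ft_force: [-0.5, -0.3, -0.1]
grip_width: 0.0003
grip_force: 0.0
```

Run:
```python
from m import *
c=camera("side"); cv2.imwrite("pics/f.png",cv2.resize(c["pixels"][100:210,160:310],None,fx=5,fy=5,interpolation=cv2.INTER_CUBIC))
P=cloud(c); m=(c["depth"]>0)&(P[...,2]>.0745)&(P[...,2]<.088)&(abs(P[...,0]-.59)<.09)&(abs(P[...,1]-.155)<.09)
q=P[m]; A=np.c_[q[:,:2]-[.592,.155],np.ones(len(q))]; print(np.linalg.lstsq(A,q[:,2],rcond=None)[0].round(4),get_obs()["ft_force"])
```

```text
[ 0.0088 -0.0163  0.0805] [-0.70199819  0.54732509 -0.02343471]
```

View pics/f.png

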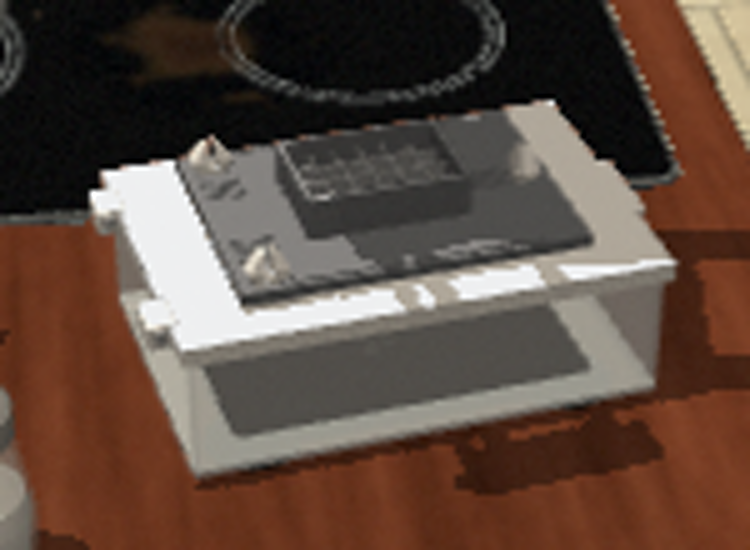

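The frame lies level and low. The three full post heads stand above the flange at (210,152), (263,262) and (525,160).

```bash
python3 -c "
from rig import hand_in; print(hand_in())"
```

```text
the job is handed in; nothing more can be done
None
```

The dicing insert is fitted: all three posts clicked through at roughly 6 to 10 N, the frame sits rigidly on all three bosses, peak pressing force was about 17 N, and the job is handed in.

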